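# Tip up the slotted plate and lay it in the kit tray

### The arm

A 6-joint arm with a two-finger parallel gripper is mounted at the origin on a cart in front of the work surface, level with it; the furniture and walls round the work are solid. World frame = base frame: x ahead of the robot, y to its left, z up, the work surface at z = 0. Lengths are in mm, angles in rad, forces in N, time in s.
With the tool pointing down it reaches from about 350 to 975 mm from the base axis. Payload 7.1 kg.
Tool frame: the origin (TCP) lies at the centre of the arm's flange, where the gripper is bolted on; the fingertips stand 182 mm ahead of it and the grasp point (between the pads) lies 163 mm ahead of it; z points along the fingers, y is the line along which they close (so a half turn about z gives the same grasp; the last joint's range is limited). The gripper opens to 88 mm and grips with 3 to 60 N. Pads are 20 mm wide; open, the fingers measure 115 mm over their backs; the gripper's body (75 mm by 178 mm) begins 61 mm behind the grasp point.
Start: joints at [-1.238, 0.423, 1.63, -0, 1.089, -0.019], TCP at [215.385, -586.699, 404.675] pointing down, gripper open.
Joint ranges: [-3, 3], [-0.9, 2.11], [0.09, 2.58], [-1.31, 4.45], [0.11, 2.69], [-2.54, 2.54]. Speed limits (rad/s): [2.39, 2.39, 3.01, 3.14, 3.14, 3.14].

### API

Orientations are given as a rotation vector (axis times angle).
In Python, from workcell import readout, get_image, ctrl gives the robot as it stands.
- The arm moves only by the tool step_arm, never from a script. Its argument "targets" is a list that holds one entry, the list of rows, each a list of 7 numbers: the shift along the world's x, y, z as a fraction of full scale, then the turn, a rotation vector about the world's x, y, z as a fraction of full scale, then the opening, from 0 (shut) to 1 (fully open). In form: [[[dx, dy, dz, wx, wy, wz, claw], ...]]. A call has exactly 5 rows; each row shifts and turns the commanded pose from where the row before left it; what a row does not reach is not made up. Full scale, the value 1, is 0.05 m for a shift and 4 degrees for a turn. A row lasts 1/8 s, in which the tool goes at most 62.5 mm and 10.7 degrees, less where a joint would pass 70% of its speed; a pose out of reach is approached as far as the arm can. A call with a number of a shift or a turn outside -1 to 1 is refused whole. A call with a gripper value outside its range is refused whole. The fingers move at their own pace and stop on an object; the grip force is fixed at half the most. Time passes only in rows, so rows that do not move let the fingers close, or fill a call up. It gives the time, the measured TCP pose, the force, the opening and the grip force at its end, in the units of the state.
- readout.get_obs(): the state, without advancing time (a new reading comes with each control period).
- get_image(name): name is "scene" or "side" or "wrist"; returns a dict with "pixels" (480x640x3 uint8, red, green, blue), "intrinsics" (3x3 intrinsics, pixels), "extrinsics" (4x4, takes a point from world to camera coordinates). Camera axes: x right, y down, z forward; pixel columns grow to the right and rows downward; lengths in mm; the calibration is good to about 2 mm. A picture is of the moment at which its call begins. There is no depth.
- ctrl.close_job(): hands the job in; it is judged then, once.
The state is a dict: "t": time; "qpos": joint angles; "qvel": joint speeds; "joint_torque": joint torques, N m; "ee_pos": TCP position; "orientation": TCP orientation; "ft_force": force on the tool from outside, world axes, zero at the start; "moment": the same for the moment, N m; "width": finger opening in mm; "grasp_force": force on a finger pad.
Only numpy, scipy, OpenCV 4.12 (cv2) and the standard library are available. Lean on these libraries where they do the work, as an engineer would, in place of code of your own. Each camera call takes 0.05 s, during which the arm holds its last target. There are 200 camera calls.

### The job

Two thin steel plates lie sunk in tip-up holders on the bench. Press down the end of the slotted plate at the open end of its holder, so that its other end tips up and stays up; then take the plate by the raised end, lift it out and lay it flat in the shallow tray, without dropping it in. Leave the plain plate lying as it is.

Things in the scene. Friction and masses are not known exactly. Their poses are not given: they have to be found in the camera images.
- slotted_centre (a point): centre, half-way up, of the slotted steel plate: 110 (x) x 50 (y) x 5 mm, 0.12 kg, a slot 60 x 18 mm through its middle along x. It lies level in a grey holder, flush with the holder's walls (38 mm above the bench), so it cannot be gripped as it lies. +x points to the closed end of the holder, which will tip up; -x to the open end, with room below, where to press. z: up at first.
- rocker_a (a joint): tilt of the pad under the slotted plate: 0 level, 0.44 rad fully up. Axis across the plate, 11 mm from its centre on the -x side, 27.5 mm above the bench. Pressing the plate's last 20 mm takes 2 to 5 N, 18 mm down to a firm stop. It stays where left; a lip holds the plate. Then the plate 15 mm from its raised end is 56 mm above the bench, clear of the walls: grip there across its width.
- tray_floor (a point): middle of the inner floor of the shallow open aluminium tray, 4 mm above the bench; fixed. Inside 182 (x) x 142 (y) mm, walls 4 mm thick, rim 20 mm above the bench; x along its long side.
- plain_centre (a point): centre of the plain steel plate without a slot, same outline, in a second, equal holder; leave it alone. Each holder is 150 mm long, 78 mm wide and 38 mm high, fixed; two side walls 10 mm thick, 58 mm apart inside, run along the plate and 26 mm beyond its -x end; an end wall stands only at the +x end.

How it is judged:
By the outcome, as a careful person would: the job done as asked, in the order asked, and still so for the second after the job is handed in, with the robot touching nothing.
It also fails if it takes over 48 s, if anything falls off the work surface, if the arm or the gripper's body presses on something with over 40 N, if the wrist force passes 120 N, or if a joint passes its speed limit or range.

## Working session

There is one attempt and no reset: what is moved stays moved. The work goes in short steps, Python scripts to look and compute and a tool call to move; the robot and the scene stay as the last step left them, time stands still between calls to the robot, and variables do not carry over. Pictures are saved under pics/ and viewed, at most 10 in all, crops included, and the job is handed in when it is done.

Besides the shell and the picture viewer there is one more tool, called after "Emit:" as name(argument=value, ...), one argument or row to a line, values as JSON. step_arm: Moves the arm, as the interface text tells. Shift numbers are shares of 0.05 m and turn numbers shares of 4 degrees, none past 1 either way. Its arguments: {"type":"object","properties":{"targets":{"type":"array"}},"required":["targets"]}

```bash
mkdir -p pics; python3 - <<'E'
from workcell import readout,get_image
import cv2,numpy as np
for n in ["scene","side"]:
    d=get_image(n); cv2.imwrite(f"pics/{n}0.png",d["pixels"][:,:,::-1]); np.savez(f"{n}0.npz",**d)
    E=d["extrinsics"]; print(n,np.round(-E[:3,:3].T@E[:3,3]),np.round(E[:3,:3],2).tolist(),d["intrinsics"][0])
o=readout.get_obs(); print(o)
E
```

```text
scene [ 57. 542. 519.] [[-0.75, -0.67, -0.01], [-0.34, 0.39, -0.85], [0.57, -0.63, -0.52]] [470.70081748   0.         327.03904917]
side [ 430. -908.  679.] [[0.99, -0.14, 0.02], [-0.07, -0.56, -0.82], [0.13, 0.81, -0.57]] [533.97212401   0.         318.99623932]
{'t': 0.1, 'qpos': array([-1.23794888e+00,  4.23738024e-01,  1.63061709e+00,  1.69992054e-06,
        1.08861734e+00, -1.89975808e-02]), 'qvel': array([-1.76163277e-05, -2.66216101e-03, -2.86432978e-03, -2.37934210e-03,
        1.29185363e-03,  6.52563907e-04]), 'joint_torque': array([ 1.91888489e-04, -5.45617318e+01, -2.74323803e+01,  6.45513064e-02,
        1.88368902e-02, -4.19320054e-05]), 'ee_pos': array([ 215.3345828 , -586.45575998,  403.99436708]), 'orientation': array([-3.09176190e+00, -5.49590729e-01,  3.36241643e-04]), 'ft_force': array([ 0.26593699, -0.00897441, -1.01338215]), 'moment': array([-0.02302482,  0.0277867 ,  0.0343242 ]), 'grasp_force': 0.0, 'width': 87.63654830666673}
```

View pics/scene0.png

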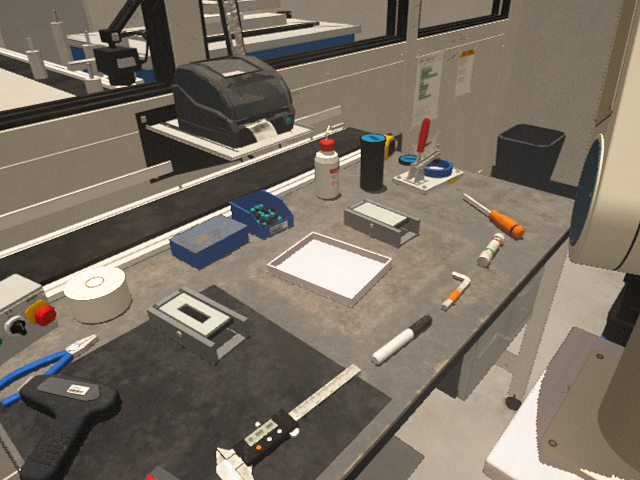

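View pics/side0.png

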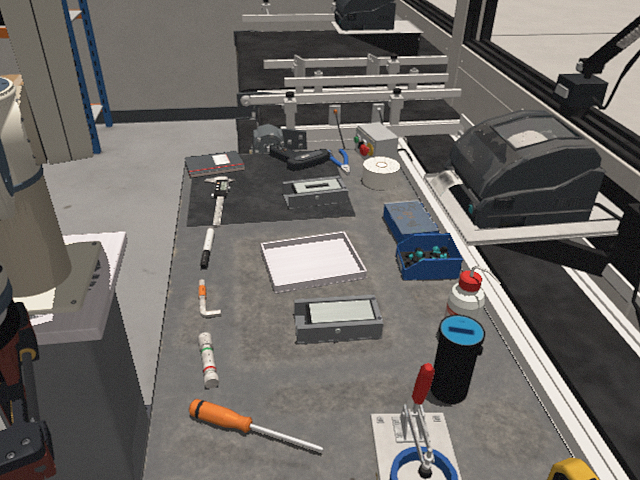

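The scene view shows the slotted plate at about (195,311), the tray at (330,268) and the plain plate at (383,218). The side view shows them at (317,187), (313,260) and (341,311). Next I measure the slotted plate's outline and the tray's.

```bash
cat > h.py <<'E'
import numpy as np,cv2
def ray(d,uv,z):
    K,E=d["intrinsics"],d["extrinsics"];R=E[:3,:3];c=-R.T@E[:3,3]
    uv=np.atleast_2d(uv).astype(float)
    v=(R.T@np.linalg.inv(K)@np.c_[uv,np.ones(len(uv))].T).T
    return (c+v*((z-c[2])/v[:,2])[:,None])[:,:2]
def proj(d,p):
    E=d["extrinsics"];q=(E[:3,:3]@np.atleast_2d(p).T).T+E[:3,3];q=(d["intrinsics"]@q.T).T
    return q[:,:2]/q[:,2:]
def blob(d,seed,thr=130):
    g=cv2.cvtColor(d["pixels"],cv2.COLOR_RGB2GRAY);m=(g>thr).astype(np.uint8)
    n,l,s,c=cv2.connectedComponentsWithStats(m,connectivity=4)
    return (l==l[seed[1],seed[0]]).astype(np.uint8) if m[seed[1],seed[0]] else None
def world(d,mask,z):
    c=max(cv2.findContours(mask,cv2.RETR_EXTERNAL,cv2.CHAIN_APPROX_NONE)[0],key=cv2.contourArea)
    return cv2.minAreaRect(ray(d,c[:,0,:],z).astype(np.float32))
E
python3 - <<'E'
from h import *
D={n:dict(np.load(n+"0.npz")) for n in ["scene","side"]}
S={"scene":[("slot",(178,308),38),("plain",(383,215),38),("tray",(330,265),4)],"side":[("slot",(299,188),38),("plain",(341,311),38),("tray",(313,262),4)]}
for n in D:
  for o,s,z in S[n]:
    for thr in (120,140,160):
      m=blob(D[n],s,thr)
      if m is None: print(n,o,thr,D[n]["pixels"][s[1],s[0]]);continue
      r=world(D[n],m,z);print(n,o,thr,m.sum(),np.round(r[0],1),np.round(r[1],1),round(r[2],1),np.round(cv2.boxPoints(r)).tolist())
a=cv2.resize(D["scene"]["pixels"][270:370,135:265],None,fx=4,fy=4,interpolation=2)
b=cv2.resize(D["side"]["pixels"][165:220,270:370],None,fx=5.2,fy=5.2,interpolation=2)
im=np.zeros((600,800,3),np.uint8);im[:300,:390]=cv2.resize(a,(390,300));im[300:300+b.shape[0],:b.shape[1]]=b
t=cv2.resize(D["scene"]["pixels"][220:310,260:400],(400,257));im[:257,395:795]=t
cv2.imwrite("pics/crop1.png",im[:,:,::-1])
E
```

```text
scene slot 120 [88 82 72]
scene slot 140 [88 82 72]
scene slot 160 [88 82 72]
scene plain 120 66340 [ 1222.6 -1684.5] [ 890.7 4465.9] 21.9 [[-24.0, 221.0], [1643.0, -3922.0], [2470.0, -3590.0], [802.0, 553.0]]
scene plain 140 699 [ 579.4 -219.1] [ 70.1 150.2] 87.8 [[503.0, -251.0], [653.0, -257.0], [656.0, -187.0], [506.0, -181.0]]
scene plain 160 549 [ 582.1 -210. ] [ 50.5 109.6] 88.0 [[526.0, -233.0], [636.0, -237.0], [638.0, -187.0], [528.0, -183.0]]
scene tray 120 66340 [ 1305.  -1841.9] [ 953.7 4781.6] 21.9 [[-30.0, 198.0], [1756.0, -4238.0], [2640.0, -3882.0], [854.0, 554.0]]
scene tray 140 10540 [ 584.  -107.3] [402.2 475.6] 1.6 [[376.0, 125.0], [390.0, -351.0], [792.0, -339.0], [778.0, 136.0]]
scene tray 160 3866 [574.2 -36.5] [199.2 159.3] 7.7 [[465.0, 29.0], [486.0, -129.0], [684.0, -102.0], [662.0, 56.0]]
side slot 120 39755 [830.7  37.8] [1315.1  776.1] 59.6 [[163.0, -333.0], [832.0, -726.0], [1498.0, 408.0], [829.0, 801.0]]
side slot 140 357 [602.3 256.1] [110.4  60. ] 6.0 [[544.0, 280.0], [551.0, 220.0], [660.0, 232.0], [654.0, 292.0]]
side slot 160 322 [603.3 250.7] [109.6  47.9] 6.0 [[546.0, 269.0], [551.0, 221.0], [660.0, 233.0], [655.0, 280.0]]
side plain 120 1218 [ 581.  -211.5] [ 51.6 110.5] 88.0 [[525.0, -235.0], [635.0, -239.0], [637.0, -188.0], [527.0, -184.0]]
side plain 140 1185 [ 580.8 -211.4] [ 51.1 110.3] 88.0 [[525.0, -235.0], [635.0, -239.0], [637.0, -188.0], [527.0, -184.0]]
side plain 160 1159 [ 580.7 -212.2] [ 49.4 110. ] 88.1 [[525.0, -235.0], [635.0, -239.0], [636.0, -189.0], [527.0, -186.0]]
side tray 120 39755 [852.  88.] [1384.9  817.3] 59.6 [[149.0, -302.0], [854.0, -716.0], [1555.0, 478.0], [850.0, 892.0]]
side tray 140 3524 [557.6   3.5] [195.8 157.5] 7.4 [[450.0, 69.0], [471.0, -87.0], [665.0, -62.0], [645.0, 94.0]]
side tray 160 3468 [557.7   3. ] [195.7 156.3] 7.3 [[451.0, 68.0], [471.0, -87.0], [665.0, -62.0], [645.0, 93.0]]
```

View pics/crop1.png

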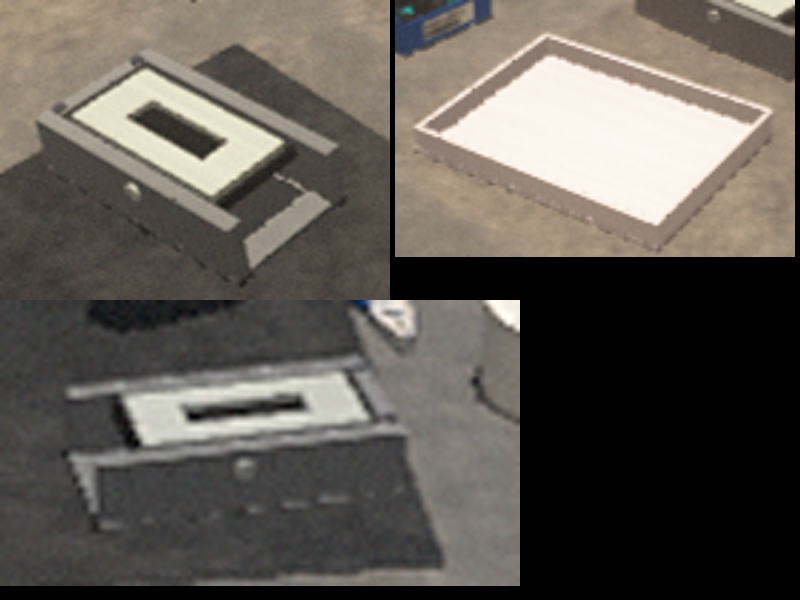

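The crop shows the slotted holder's open end facing the robot (lower right in scene, left in side), and the plate about 6° off world x. I refine the plate with the scene camera, and the tray at rim height.

```bash
python3 - <<'E'
from h import *
D={n:dict(np.load(n+"0.npz")) for n in ["scene","side"]}
for n,s,z in [("scene",(168,305),38),("side",(299,188),38),("scene",(330,265),20),("side",(313,262),20)]:
  for thr in (150,165,180):
    m=blob(D[n],s,thr)
    if m is None: print("none",D[n]["pixels"][s[1],s[0]]);continue
    r=world(D[n],m,z);print(n,z,thr,m.sum(),np.round(r[0],1),np.round(r[1],1),round(r[2],1))
# predicted tray floor check
E
python3 - <<'E'
from scipy.spatial.transform import Rotation as R
import numpy as np
print(np.round(R.from_rotvec([-3.0917619,-.5495907,.000336]).as_matrix(),3))
E
```

```text
scene 38 150 1164 [605.3 253.9] [110.8  50.8] 6.3
scene 38 165 1138 [605.2 253.8] [110.1  50.1] 6.1
scene 38 180 1109 [605.1 253.7] [109.9  50. ] 6.2
side 38 150 340 [602.8 251.3] [110.4  49.4] 6.0
side 38 165 314 [603.  250.4] [108.4  47.6] 6.0
side 38 180 293 [603.  250.4] [108.3  46.5] 6.0
scene 20 150 4039 [569.1 -21.1] [216.6 167.4] 7.7
scene 20 165 3830 [557.6 -18.6] [192.2 154.1] 7.5
scene 20 180 3758 [557.4 -18.3] [192.6 152.5] 7.3
side 20 150 3498 [554.6 -18.4] [191.1 153.1] 7.4
side 20 165 3439 [554.7 -18.6] [190.9 152.5] 7.5
side 20 180 3334 [554.4 -18.8] [190.5 151.7] 7.3
[[ 0.939  0.345 -0.   ]
 [ 0.345 -0.939  0.001]
 [ 0.    -0.001 -1.   ]]
```

Emit:
step_arm(
  targets=[
    [[0.335,0.83,0,0,0,-0.176,1],[0.335,0.83,0,0,0,-0.176,1],[0.335,0.83,0,0,0,-0.176,1],[0.335,0.83,0,0,0,-0.176,1],[0.335,0.83,0,0,0,-0.176,1]],
  ],
)

```text
t: 0.72
ee_pos: [299.4, -377.8, 404.4]
orientation: [-3.108, -0.453, 0.0]
ft_force: [0.5, 0.5, -0.2]
width: 87.6
grasp_force: 0.0
```

Emit:
step_arm(
  targets=[
    [[0.335,0.83,0,0,0,-0.176,1],[0.335,0.83,0,0,0,-0.176,1],[0.335,0.83,0,0,0,-0.176,1],[0.335,0.83,0,0,0,-0.176,1],[0.335,0.83,0,0,0,-0.176,1]],
  ],
)

```text
t: 1.35
ee_pos: [383.1, -170.3, 404.6]
orientation: [-3.121, -0.358, 0.0]
ft_force: [0.6, -0.1, 0.1]
width: 88.2
grasp_force: 0.0
```

Emit:
step_arm(
  targets=[
    [[0.335,0.83,0,0,0,-0.176,1],[0.335,0.83,0,0,0,-0.176,1],[0.335,0.83,0,0,0,-0.176,1],[0.335,0.83,0,0,0,-0.176,1],[0.335,0.83,0,0,0,-0.176,1]],
  ],
)

```text
t: 1.98
ee_pos: [466.9, 37.3, 404.5]
orientation: [3.131, 0.262, -0.0]
ft_force: [1.2, -0.3, 0.2]
width: 87.7
grasp_force: 0.0
```

Emit:
step_arm(
  targets=[
    [[0.335,0.83,0,0,0,-0.176,0],[0.335,0.83,0,0,0,-0.176,0],[0.335,0.83,0,0,0,-0.176,0],[0.335,0.83,0,0,0,-0.176,0],[0,0,0,0,0,0,0]],
  ],
)

```text
t: 2.6
ee_pos: [534.2, 204.0, 404.2]
orientation: [-3.136, -0.19, -0.0]
ft_force: [-0.7, -0.6, 0.3]
width: 41.5
grasp_force: 0.0
```

```bash
python3 - <<'E'
from h import *
from workcell import readout,get_image
d=get_image("wrist"); np.savez("w1.npz",**d); cv2.imwrite("pics/w1.png",d["pixels"][:,:,::-1])
o=readout.get_obs();print(o["t"],o["ee_pos"],o["orientation"],o["width"],o["ft_force"])
c,s=np.cos(np.radians(6.1)),np.sin(np.radians(6.1))
P=np.array([[604.2,252.7]])+np.array([[0,0],[55,25],[-55,25],[-55,-25],[55,-25]])@np.array([[c,s],[-s,c]])
print(np.round(proj(d,np.c_[P,np.full(5,38)])).tolist())
E
```

```text
2.65 [533.52464446 202.63465252 404.05882554] [ 3.13541567e+00  1.89250314e-01 -1.63031086e-03] 37.43257981227452 [-0.91359273 -0.662502   -0.83247803]
[[278.0, 135.0], [247.0, 68.0], [252.0, 196.0], [306.0, 197.0], [306.0, 68.0]]
```

View pics/w1.png

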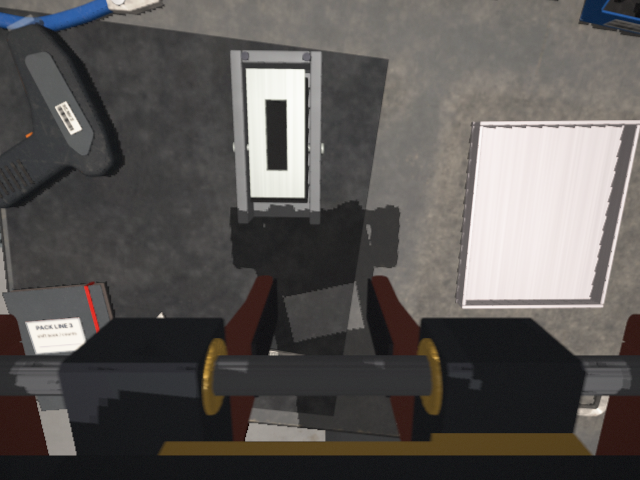

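The wrist view shows the slotted plate spanning about (246–306, 68–200), which matches the prediction. The tray is at right. I refine from here.

```bash
python3 - <<'E'
from h import *
d=dict(np.load("w1.npz"))
for thr in (150,180):
    r=world(d,blob(d,(256,150),thr),38);print(np.round(r[0],1),np.round(r[1],1),r[2])
m=blob(d,(545,220),165)
if m is not None:
    c=max(cv2.findContours(m,0,1)[0],key=cv2.contourArea);print(cv2.boundingRect(c)); r=world(d,m,20);print(r)
E
```

```text
[604.  253.2] [110.3  54.2] 4.856435298919678
[603.7 254.9] [109.4  51.1] 6.148632049560547
(462, 120, 178, 189)
((554.6280517578125, -16.124725341796875), (189.5878143310547, 149.60638427734375), 7.301218032836914)
```

Emit:
step_arm(
  targets=[
    [[0.17,0.46,0,0,0,-0.1,0],[0.165,0.46,-0.5,0,0,-0.1,0],[0,0,-1,0,0,0,0],[0,0,-1,0,0,0,0],[0,0,-0.9,0,0,0,0]],
  ],
)

```text
t: 3.28
ee_pos: [549.7, 246.2, 233.1]
orientation: [3.137, 0.163, -0.002]
ft_force: [0.1, 0.9, -0.2]
width: 0.3
grasp_force: 0.0
```

Emit:
step_arm(
  targets=[
    [[0,0,-0.1,0,0,0,0],[0,0,0,0,0,0,0],[0,0,-0.08,0,0,0,0],[0,0,-0.04,0,0,0,0],[0,0,0,0,0,0,0]],
  ],
)

```text
t: 3.9
ee_pos: [550.5, 247.9, 224.4]
orientation: [-3.137, -0.164, -0.002]
ft_force: [0.5, -0.0, -0.0]
width: 0.1
grasp_force: 0.0
```

Emit:
step_arm(
  targets=[
    [[0,0,-0.08,0,0,0,0],[0,0,-0.08,0,0,0,0],[0,0,-0.08,0,0,0,0],[0,0,-0.06,0,0,0,0],[0,0,0,0,0,0,0]],
  ],
)

```text
t: 4.53
ee_pos: [550.2, 247.8, 208.2]
orientation: [3.137, 0.164, -0.001]
ft_force: [-1.2, 0.4, 1.7]
width: 0.5
grasp_force: 0.5
```

Emit:
step_arm(
  targets=[
    [[0,0,-0.03,0,0,0,0],[0,0,0,0,0,0,0],[0,0,-0.02,0,0,0,0],[0,0,0,0,0,0,0],[0,0,0,0,0,0,0]],
  ],
)

```text
t: 5.15
ee_pos: [550.5, 247.8, 206.2]
orientation: [-3.137, -0.164, -0.0]
ft_force: [-1.8, -0.8, 1.5]
width: 0.4
grasp_force: 1.1
```

Emit:
step_arm(
  targets=[
    [[0,0,-0.03,0,0,0,0],[0,0,0,0,0,0,0],[0,0,-0.02,0,0,0,0],[0,0,0,0,0,0,0],[0,0,0,0,0,0,0]],
  ],
)

```text
t: 5.78
ee_pos: [550.6, 247.8, 204.7]
orientation: [-3.137, -0.164, -0.001]
ft_force: [-4.0, -2.0, 12.3]
width: 0.2
grasp_force: 6.4
```

```bash
python3 - <<'E'
from h import *
from workcell import readout,get_image
D={n:get_image(n) for n in ("scene","side")}
im=np.vstack([cv2.resize(D["scene"]["pixels"][250:370,120:280],(400,300)),cv2.resize(D["side"]["pixels"][130:220,260:380],(400,300))])
cv2.imwrite("pics/press.png",im[:,:,::-1]);print(readout.get_obs()["ft_force"])
E
```

```text
[-3.98748253 -3.20942256 12.42263751]
```

View pics/press.png

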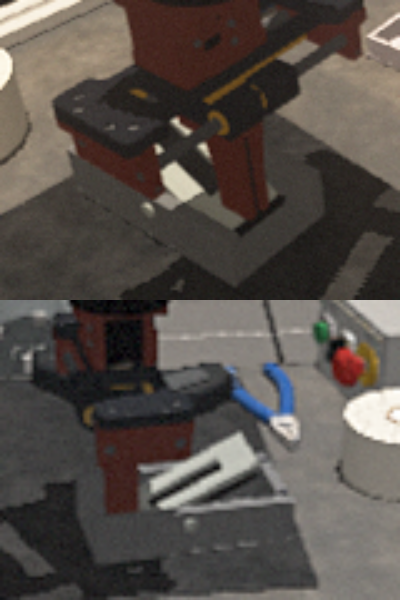

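The picture shows the far end of the plate raised, and the force jumped to 12 N, so the firm stop is reached. Now I back off upward, open, and pitch the tool 25° to sit square to the plate.

Emit:
step_arm(
  targets=[
    [[0,0,0.2,0,0,0,0],[0,0,0.8,0,0,0,0],[0,0,0.8,0.067,-0.626,0,0.9],[-0.06,0,0,0.067,-0.626,0,0.9],[-0.06,0,0,0.067,-0.626,0,0.9]],
  ],
)

```text
t: 6.5
ee_pos: [544.8, 248.0, 294.9]
orientation: [-3.122, -0.163, -0.212]
ft_force: [0.1, -0.3, -0.3]
width: 27.1
grasp_force: 0.0
```

Emit:
step_arm(
  targets=[
    [[-0.06,0,0,0.067,-0.626,0,0.9],[-0.06,0,0,0.067,-0.626,0,0.9],[-0.06,0,0,0.067,-0.626,0,0.9],[-0.02,0,0,0.067,-0.626,0,0.9],[0,-0.03,0,0.067,-0.626,0,0.9]],
  ],
)

```text
t: 7.12
ee_pos: [534.6, 246.5, 294.1]
orientation: [-3.069, -0.161, -0.549]
ft_force: [0.4, -0.0, -0.4]
width: 76.7
grasp_force: 0.0
```

Emit:
step_arm(
  targets=[
    [[0,0,0,0.067,-0.626,0,0.9],[0,0,0,0.067,-0.626,0,0.9],[0,0,0,0,0,0,0.9],[0,0,0,0,0,0,0.9],[0,0,0,0,0,0,0.9]],
  ],
)

```text
t: 7.75
ee_pos: [534.5, 246.3, 293.8]
orientation: [-3.039, -0.158, -0.678]
ft_force: [-0.1, 1.1, -0.8]
width: 79.1
grasp_force: 0.0
```

```bash
python3 - <<'E'
from h import *
from workcell import readout,get_image
from scipy.spatial.transform import Rotation as R
d=get_image("wrist"); np.savez("w2.npz",**d); s=get_image("side"); np.savez("s2.npz",**s); np.savez("c2.npz",**get_image("scene"))
cv2.imwrite("pics/w2.png",np.hstack([cv2.resize(d["pixels"],(400,300)),cv2.resize(s["pixels"][120:225,255:395],(400,300))])[:,:,::-1])
o=readout.get_obs();T=R.from_rotvec(o["orientation"]).as_matrix();p=o["ee_pos"]
np.set_printoptions(precision=3,suppress=True)
print(o["t"],p,T,o["width"],o["ft_force"])
c,sn=np.cos(np.radians(6.1)),np.sin(np.radians(6.1))
G=np.array([604+31.7*c,253.7+31.7*sn,56.5]);print(G-179*T[:,2]-p, (G-p)@T)
E
```

```text
7.9 [534.484 246.298 293.713] [[ 0.9    0.104  0.423]
 [ 0.094 -0.995  0.045]
 [ 0.425 -0.001 -0.905]] 78.80634672052659 [ 0.347 -0.5   -0.361]
[ 25.315   2.667 -75.22 ] [ -8.965   0.063 257.903]
```

View pics/w2.png

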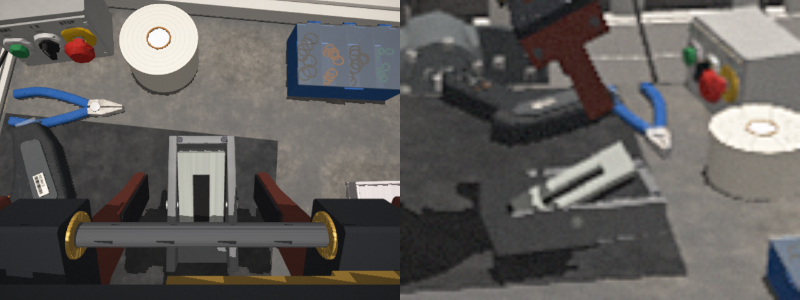

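The plate stays tipped, with its raised end at about (180–222,152) in the left half. A quick check of the raised edge against the prediction:

```bash
python3 - <<'E'
from h import *
np.set_printoptions(precision=1,suppress=True)
a=np.radians(6.1);c,s=np.cos(a),np.sin(a)
L=np.array([[44.3,25,65.1],[44.3,-25,65.1]])
P=np.c_[604+L[:,0]*c-L[:,1]*s,253.7+L[:,0]*s+L[:,1]*c,L[:,2]]
for n in("w2","s2","c2"):
    d=dict(np.load(n+".npz"));print(n,proj(d,P).tolist())
    for seed in {"w2":[(300,260),(350,300)],"s2":[(470-0,0)],"c2":[]}[n]:
        m=blob(d,seed,150)
        if m is not None: 
            k=cv2.findContours(m,0,1)[0];k=max(k,key=cv2.contourArea);print(m.sum(),cv2.approxPolyDP(k,4,True)[:,0].tolist())
d=dict(np.load("s2.npz"));
for sd in [(467,183),(462,190),(455,175),(335,178),(330,185)]:
    m=blob(d,sd,150)
    if m is not None and m.sum()<2000:
        k=max(cv2.findContours(m,0,1)[0],key=cv2.contourArea);print("side",m.sum(),cv2.approxPolyDP(k,2,True)[:,0].tolist());break
E
```

```text
w2 [[284.62859433910495, 243.848113378949], [361.25499422943, 243.57935705978127]]
5569 [[285, 244], [287, 343], [308, 345], [307, 280], [334, 278], [336, 345], [356, 345], [359, 245]]
5569 [[285, 244], [287, 343], [308, 345], [307, 280], [334, 278], [336, 345], [356, 345], [359, 245]]
s2 [[331.6669319720819, 168.6546434388478], [337.12626898764654, 177.7693321970156]]
c2 [[159.67038490410746, 297.2586811960588], [184.92272241420125, 281.7532523594473]]
side 245 [[332, 170], [308, 182], [308, 186], [324, 177], [327, 179], [309, 190], [313, 191], [336, 179]]
```

Emit:
step_arm(
  targets=[
    [[0,0,-0.42,0,0,0,0.9],[0.16,0.015,-0.34,0,0,0,0.9],[0.16,0.015,-0.34,0,0,0,0.9],[0.12,0.014,-0.25,0,0,0,0.9],[0.066,0.01,-0.154,0,0,0,0.9]],
  ],
)

```text
t: 8.52
ee_pos: [560.1, 249.0, 217.4]
orientation: [-3.04, -0.158, -0.678]
ft_force: [1.0, -0.1, 0.4]
width: 79.0
grasp_force: 0.0
```

Emit:
step_arm(
  targets=[
    [[0,0,0,0,0,0,0.9],[0,0,0,0,0,0,0.5],[0,0,0,0,0,0,0.4],[0,0,0,0,0,0,0.4],[0,0,0,0,0,0,0.4]],
  ],
)

```text
t: 9.15
ee_pos: [559.7, 249.0, 218.9]
orientation: [-3.038, -0.159, -0.68]
ft_force: [-0.4, -0.3, 2.3]
width: 49.7
grasp_force: 30.0
```

```bash
python3 - <<'E'
from h import *
from workcell import readout,get_image
from scipy.spatial.transform import Rotation as R
np.set_printoptions(precision=2,suppress=True)
s=get_image("side");c=get_image("scene");w=get_image("wrist")
cv2.imwrite("pics/g.png",np.hstack([cv2.resize(w["pixels"],(400,300)),cv2.resize(s["pixels"][120:225,255:395],(400,300))])[:,:,::-1])
o=readout.get_obs();T=R.from_rotvec(o["orientation"]).as_matrix();p=o["ee_pos"]
G=np.array([604+31.7*.9943,253.7+31.7*.1063,56.5]);print((G-p)@T,p,o["width"],o["grasp_force"],o["ft_force"])
E
```

```text
[ -0.2    0.11 179.23] [559.78 249.04 218.74] 49.56208896683759 30.156246269307303 [-0.17 -0.91  0.96]
```

View pics/g.png

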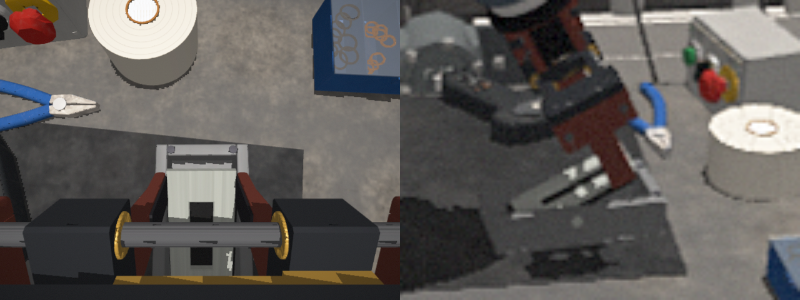

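The fingers hold the plate by its raised end: 49.6 mm opening, 30 N. Now I lift gently.

Emit:
step_arm(
  targets=[
    [[0,0,0.1,0,0,0,0.4],[0,0,0.2,0,0,0,0.4],[0,0,0.4,0,0,0,0.4],[0,0,0.5,0,0,0,0.4],[0,0,0.5,0,0,0,0.4]],
  ],
)

```text
t: 9.93
ee_pos: [559.5, 249.0, 304.7]
orientation: [-3.039, -0.159, -0.678]
ft_force: [0.9, 0.5, -1.1]
width: 49.3
grasp_force: 30.0
```

Emit:
step_arm(
  targets=[
    [[0,0,0.5,0,0,0,0.4],[0,0,0.3,0,0,0,0.4],[0,0,0,0,0,0,0.4],[0,0,0,0,0,0,0.4],[0,0,0,0,0,0,0.4]],
  ],
)

```text
t: 10.55
ee_pos: [559.4, 248.8, 342.3]
orientation: [-3.04, -0.159, -0.676]
ft_force: [0.6, 0.6, -1.1]
width: 49.8
grasp_force: 30.0
```

```bash
python3 - <<'E'
from h import *
from workcell import readout,get_image
s=get_image("side");w=get_image("wrist");np.savez("w3.npz",**w);np.savez("s3.npz",**s)
cv2.imwrite("pics/lift.png",np.hstack([cv2.resize(w["pixels"],(400,300)),cv2.resize(s["pixels"][90:225,235:415],(400,300))])[:,:,::-1])
o=readout.get_obs();print(o["ee_pos"],o["orientation"],o["width"],o["grasp_force"],o["ft_force"])
E
```

```text
[559.51423957 248.90346734 342.53905328] [-3.03998042 -0.15888396 -0.67659168] 49.42171237156278 29.99963879585266 [-0.51237649  0.4549479  -0.5447804 ]
```

View pics/lift.png

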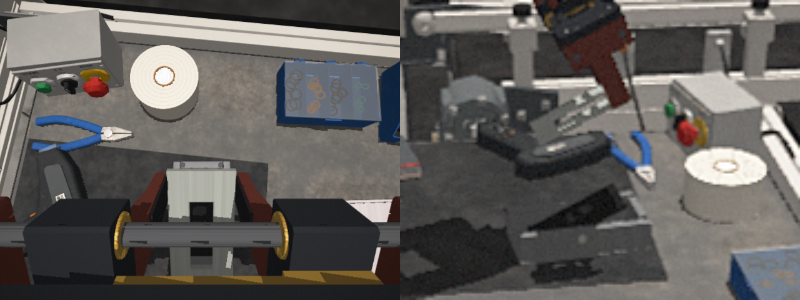

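The plate is held, and in the right half the holder is empty with its pad tipped up. I swing it over the tray while levelling.

Emit:
step_arm(
  targets=[
    [[0.072,-0.4,0,-0.067,0.626,0.033,0.4],[0.072,-0.54,0,-0.067,0.626,0.033,0.4],[0.072,-0.54,-0.1,-0.067,0.626,0.033,0.4],[0.072,-0.54,-0.2,-0.067,0.626,0.033,0.4],[0.072,-0.54,-0.2,-0.067,0.626,0.033,0.4]],
  ],
)

```text
t: 11.28
ee_pos: [577.8, 120.2, 317.9]
orientation: [-3.103, -0.18, -0.34]
ft_force: [-0.2, -0.5, -1.7]
width: 49.1
grasp_force: 30.0
```

Emit:
step_arm(
  targets=[
    [[0.072,-0.54,-0.2,-0.067,0.626,0.033,0.4],[0.072,-0.54,-0.2,-0.067,0.626,0.033,0.4],[0.072,-0.54,-0.2,-0.067,0.626,0.033,0.4],[0.072,-0.54,-0.2,-0.067,0.626,0.033,0.4],[0.072,-0.5,-0.1,-0.067,0.626,0.033,0.4]],
  ],
)

```text
t: 11.9
ee_pos: [595.6, -13.0, 272.4]
orientation: [-3.13, -0.198, 0.004]
ft_force: [-0.2, -0.0, -0.9]
width: 49.4
grasp_force: 30.0
```

Emit:
step_arm(
  targets=[
    [[0,0,0,0,0,0,0.4],[0,0,-0.2,0,0,0,0.4],[0,0,0,0,0,0,0.4],[0,0,0,0,0,0,0.4],[0,0,0,0,0,0,0.4]],
  ],
)

```text
t: 12.52
ee_pos: [595.7, -11.5, 263.7]
orientation: [-3.13, -0.2, -0.0]
ft_force: [0.1, 0.8, -1.9]
width: 49.4
grasp_force: 30.0
```

```bash
python3 - <<'E'
from h import *
from workcell import readout,get_image
from scipy.spatial.transform import Rotation as R
np.set_printoptions(precision=2,suppress=True)
s=get_image("side");c=get_image("scene");np.savez("s4.npz",**s);np.savez("c4.npz",**c)
o=readout.get_obs();T=R.from_rotvec(o["orientation"]).as_matrix();p=o["ee_pos"];print(p,T,o["width"],o["grasp_force"],o["ft_force"])
g=p+179*T[:,2]
L=np.array([[x,y,0] for x,y in((15,-25),(15,25),(-95,25),(-95,-25))])
W=g+L@np.array([T[:,0],T[:,1],T[:,2]])
for d in(s,c): print(proj(d,W))
im=np.hstack([cv2.resize(c["pixels"][160:310,230:430],(400,300)),cv2.resize(s["pixels"][150:300,240:440],(400,300))])
cv2.imwrite("pics/over.png",im[:,:,::-1])
E
```

```text
[595.76 -11.74 263.75] [[ 0.99  0.13 -0.  ]
 [ 0.13 -0.99  0.  ]
 [ 0.   -0.   -1.  ]] 49.30869721385161 29.99955654144287 [-0.63 -0.43 -1.06]
[[334.91 219.35]
 [342.17 232.38]
 [288.68 240.05]
 [283.2  226.44]]
[[296.86 229.76]
 [312.65 219.13]
 [361.61 235.03]
 [346.88 247.02]]
```

View pics/over.png

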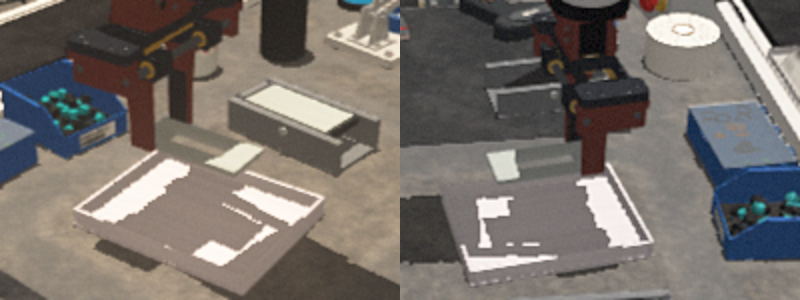

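The held plate is level: its left-end corners are at (487,152) and (497,180) in the view, as predicted for zero pitch. It is centred over the tray, so I lower it.

Emit:
step_arm(
  targets=[
    [[0,-0.03,-0.5,0,0,0,0.4],[0,0,-0.5,0,0,0,0.4],[0,0,-0.3,0,0,0,0.4],[0,0,-0.12,0,0,0,0.4],[0,0,0,0,0,0,0.4]],
  ],
)

```text
t: 13.25
ee_pos: [595.8, -13.5, 192.5]
orientation: [-3.13, -0.199, 0.001]
ft_force: [1.1, -0.3, -2.2]
width: 49.4
grasp_force: 30.0
```

Emit:
step_arm(
  targets=[
    [[0,0,-0.04,0,0,0,0.4],[0,0,-0.02,0,0,0,0.4],[0,0,0,0,0,0,0.4],[0,0,0,0,0,0,0.4],[0,0,0,0,0,0,0.4]],
  ],
)

```text
t: 13.88
ee_pos: [595.7, -13.5, 189.6]
orientation: [-3.13, -0.199, 0.0]
ft_force: [-0.3, -0.3, -1.3]
width: 49.3
grasp_force: 30.0
```

Emit:
step_arm(
  targets=[
    [[0,0,-0.04,0,0,0,0.4],[0,0,0,0,0,0,0.4],[0,0,-0.01,0,0,0,0.4],[0,0,0,0,0,0,0.4],[0,0,0,0,0,0,0.4]],
  ],
)

```text
t: 14.5
ee_pos: [595.7, -13.5, 187.0]
orientation: [-3.13, -0.199, 0.001]
ft_force: [0.1, 0.9, -1.1]
width: 49.2
grasp_force: 30.0
```

Emit:
step_arm(
  targets=[
    [[0,0,-0.01,0,0,0,0.4],[0,0,0,0,0,0,0.4],[0,0,-0.01,0,0,0,0.4],[0,0,0,0,0,0,0.4],[0,0,0,0,0,0,0.4]],
  ],
)

```text
t: 15.12
ee_pos: [595.7, -13.5, 186.5]
orientation: [-3.13, -0.199, 0.0]
ft_force: [-1.1, -0.0, 6.1]
width: 49.8
grasp_force: 31.1
```

Contact at 6 N, with the plate bottom on the floor. I release it.

Emit:
step_arm(
  targets=[
    [[0,0,0,0,0,0,0.6],[0,0,0,0,0,0,0.7],[0,0,0,0,0,0,0.72],[0,0,0,0,0,0,0.72],[0,0,0.04,0,0,0,0.72]],
  ],
)

```text
t: 15.75
ee_pos: [595.7, -13.4, 188.0]
orientation: [-3.13, -0.199, 0.0]
ft_force: [0.1, 0.0, -0.1]
width: 63.1
grasp_force: 0.0
```

Emit:
step_arm(
  targets=[
    [[0,0,0.3,0,0,0,0.72],[0,0,0.8,0,0,0,0.72],[0,0,1,0,0,0,0.72],[0,0,1,0,0,0,0.72],[0,0,0,0,0,0,0.72]],
  ],
)

```text
t: 16.38
ee_pos: [597.0, -13.7, 348.1]
orientation: [-3.131, -0.198, -0.013]
ft_force: [0.7, -0.2, 0.4]
width: 63.7
grasp_force: 0.0
```

```bash
python3 - <<'E'
from h import *
from workcell import readout,get_image
s=get_image("side");c=get_image("scene");w=get_image("wrist");o=readout.get_obs();print(o["t"],o["ee_pos"],o["width"],o["ft_force"],np.abs(o["qvel"]).max())
im=np.vstack([np.hstack([cv2.resize(c["pixels"][160:310,230:430],(400,300)),cv2.resize(s["pixels"][150:360,240:520],(400,300))]),np.hstack([cv2.resize(w["pixels"],(400,300)),cv2.resize(c["pixels"],(400,300))])])
cv2.imwrite("pics/end.png",im[:,:,::-1])
E
```

```text
16.525 [595.13965125 -13.59638362 342.69016381] 63.21108219216501 [-0.52554947  0.06481878 -0.3264914 ] 0.023667960111845566
```

View pics/end.png

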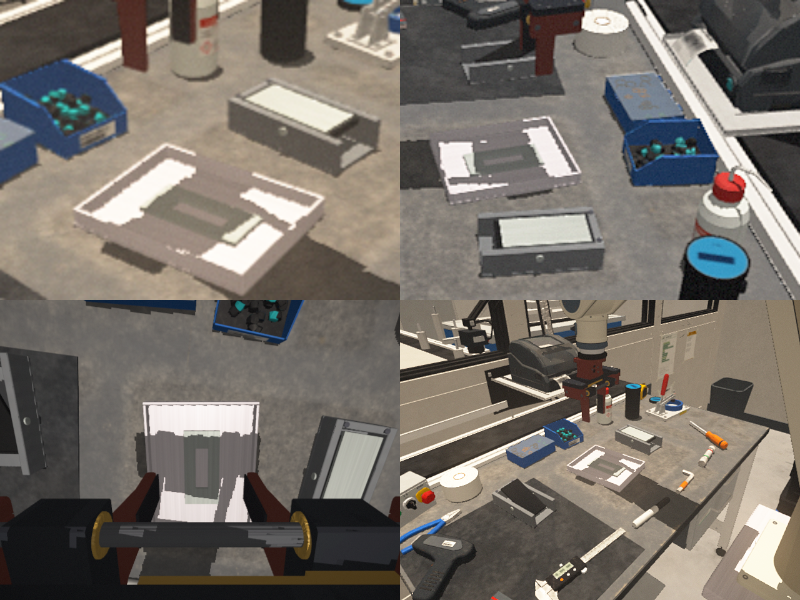

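The slotted plate lies flat and central in the tray, at about (200,215) in the top-left view. The plain plate is untouched and the arm is clear.

```bash
python3 -c "
from workcell import ctrl
print(ctrl.close_job())"
```

```text
the job is handed in; nothing more can be done
None
```

The slotted plate was tipped up, lifted out by its raised end and laid flat in the middle of the tray; the plain plate was left alone, and the job was handed in at about 16.5 s of the 48 s allowed.

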